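Switch on the blue viewing lamp

TASK

Switch on the viewing lamp with the blue hood: reach under the overhanging front lip of its hood, on the robot's side, and push the yellow switch plate hidden there fully in, from below. Leave the orange-hooded lamp off, and do not disturb the glass flask that stands under the blue hood.

Things in the scene. Friction and masses are not known exactly. Their poses are not given: they have to be found in the camera images.
- blue_press (a point): Centre of the outer face of the blue lamp's switch plate when out (fixed point, 200 mm above the table). z up, x level from the lip into the lamp, about away from the robot, y along the lip. The blue hood, a level board 200 mm wide (y), 160 deep, 10 thick, has its underside 50 mm above; its front edge overhangs this point by 20 mm to -x. Lamp head: from 15 mm behind, 22 mm up.
- blue_switch (a joint): Push of the blue lamp's flat yellow plate, m: 0 out (off), 0.008 fully in (on); starts 0 to 0.001. The plate, 60 mm along y by 24 mm, slopes 45 degrees: it faces half down, half to -x of blue_press, and slides straight in, half up, half to +x. Takes about 3 N and stays where pushed. It stands 13 mm out of a black surround 76 by 36 mm. Space below and before the lip is free.
- orange_switch (a joint): The same, m, for the second lamp, alike but with an orange hood; it starts out (0, off) and should stay so. The lamps are fixed to the table side by side, 0.3 to 0.45 m between centres, each turned by up to 12 degrees; the blue one may be the left or the right. On each hood's far half is a grey box 22 mm high.
- flask: Conical glass flask, 68 mm across the foot, 100 mm high, loose on the 10 mm thick white base board under the blue hood, 70 to 90 mm behind the switch plate (+x of it). Origin at the centre of its underside, z up.
Things that resemble listed ones, but are neither listed nor needed, are in the scene too. Leave any purple look-alike of the flask alone.

How it is judged:
By the outcome, as a careful person would: the job done as asked, in the order asked, and still so for the second after the job is handed in, with the robot touching nothing.
It also fails if it takes over 29 s, if anything falls off the work surface, if the arm or the gripper's body presses on something with over 40 N, if the wrist force passes 120 N, or if a joint passes its speed limit or range.

ROBOT

A 6-joint arm with a two-finger parallel gripper is mounted at the origin on the work surface. World frame = base frame: x ahead of the robot, y to its left, z up, the work surface at z = 0. Lengths are in m, angles in degrees, forces in N, time in s.
With the tool pointing down it reaches from about 0.4 to 0.825 m from the base axis. Payload 7 kg.
Tool frame: the origin (TCP) lies between the finger pads; the fingertips stand 19 mm ahead of it and the grasp point (between the pads) is the TCP; x points along the fingers, y is the direction in which the jaws open and shut, and the axes are right-handed (so a half turn about x gives the same grasp; the last joint's range is limited). The gripper opens to 88 mm and grips with 3 to 60 N. Pads are 19 mm wide; open, the fingers measure 130 mm over their backs; the gripper's body (78 mm by 193 mm) begins 47 mm behind the grasp point.
Start: joints at [81.423, 20.546, 0.682, 0, -70.136, -16.507], TCP at [0.286, 0.611, 0.246] pointing down, gripper open.
Joint ranges: [-176.03, 176.03], [-82.01, 121.73], [-58.28, 71.71], [-173.87, 95.51], [-174.79, -0.11], [-173.66, 173.66]. Speed limits (degrees/s): [136.94, 136.94, 172.46, 180, 180, 180].

INTERFACE

Orientations are given as [roll, pitch, yaw] about the fixed x, y, z axes, in that order (R = Rz(yaw) Ry(pitch) Rx(roll)).
In Python, from plant import r gives the robot as it stands.
- The arm moves only by the tool send_rows, never from a script. Its argument "plan" is a list of rows, each a list of 2 entries, a list of its own where there are three numbers: the shift along the tool's x, y, z scaled (see below), then the turn, a rotation vector about the tool's x, y, z scaled (see below). A call has exactly 5 rows; each row is the pose to reach, as a shift and turn from the pose measured when the call began, along the tool's axes at that moment; what a row does not reach only later rows make up. The controller multiplies each number of a shift by 0.15 m and each number of a turn by pi/4 rad. A row lasts 1/10 s, in which the tool goes at most 50 mm and 8.59 degrees, less where a joint would pass 70% of its speed; a pose out of reach is approached as far as the arm can. A call with a number of a shift or a turn outside -1 to 1 is refused whole. A call with a gripper value outside its range is refused whole. "jaw" is the opening, from -1 (shut) to 1 (fully open), so that 0 is half open, set as the call begins (left out, the last holds). The fingers move at their own pace and stop on an object; "force" is the grip in N (left out, the last holds). Time passes only in rows, so rows that repeat a pose let the fingers close, or fill a call up. It gives the time, the measured TCP pose, the force and the opening at its end, in the units of the state.
- r.get_state(): the state, without advancing time (a new reading comes with each control period).
- r.capture(name): name is "scene" or "top" or "wrist"; returns a dict with "color" (400x640x3 uint8, red, green, blue), "range_z" (400x640 float32, m along the optical axis (not along the pixel's ray), 0 where there is no reading), "mtx" (3x3 intrinsics, pixels), "pose" (4x4, takes a point from camera to world coordinates). Camera axes: x right, y down, z forward; pixel columns grow to the right and rows downward; lengths in m; the calibration is good to about 2 mm. A picture is of the moment at which its call begins.
- r.close_job(): hands the job in, once; it reports no verdict.
Trained networks look in a picture, given as the dict that the camera call returned (one of the last four; its "shot" number tells which), for a name from the list of things; names that differ only in an ending like _2 or _b are one class to them, and where a whole thing is asked for, a point or a joint stands for the part that bears it (a point fixed in the world has none). Each returns a list of dicts, best first, with "score" (0 to 1); they miss things now and then, are a little off and sometimes report something else, mostly with a low value. They report only what shows in the picture. A call takes as long as a camera call. They do not tell look-alikes from the thing itself.
- r.find_in(picture, target): "uv" ([column, row] in pixels, amid what is visible of it).
- r.trace(picture, target): "mask" (400x640 bool, what is visible of it) and "uv" ([column, row] in pixels, amid what is visible of it).
The state is a dict: "time_s": time; "joints": joint angles; "qd": joint speeds; "joint_torque": joint torques, N m; "tcp_pos": TCP position; "eef_rot": TCP orientation; "contact_force": force on the tool from outside, world axes, zero at the start; "moment": the same for the moment, N m; "gripper_width": finger opening in m.
Only numpy, scipy, OpenCV 4.12 (cv2) and the standard library are available. Lean on these libraries where they do the work, as an engineer would, in place of code of your own. Each camera call takes 0.05 s, during which the arm holds its last target. There are 200 camera calls.

## Working session

There is one attempt and no reset: what is moved stays moved. The work goes in short steps, Python scripts to look and compute and a tool call to move; the robot and the scene stay as the last step left them, time stands still between calls to the robot, and variables do not carry over. Pictures are saved under pics/ and viewed, about 8 in all and at most 12, crops included, and the job is handed in when it is done.

Besides the shell and the picture viewer there is one more tool, called after "Emit:" as a command line: name --argument value ..., lists and objects as JSON in quotes. send_rows: Moves the arm, as the interface text tells. Its arguments: {"type":"object","properties":{"plan":{"type":"array"},"jaw":{"type":"number"},"force":{"type":"number"}},"required":["plan"]}

```bash
ls; mkdir -p pics; python3 - <<'E'
from plant import r
import cv2,numpy as np
s=r.get_state();print({k:np.round(v,3) for k,v in s.items()})
a=r.capture("scene");b=r.capture("top")
for n,c in(("scene",a),("top",b)):
    cv2.imwrite(f"pics/{n}0.png",c["color"][:,:,::-1]);print(n,np.round(c["mtx"],1).tolist(),np.round(c["pose"],3).tolist())
    np.savez(f"{n}0.npz",**{k:c[k] for k in("color","range_z","mtx","pose")})
    for t in("blue_switch","orange_switch","flask"):
        print(t,[(np.round(d["uv"]),round(d["score"],2)) for d in r.find_in(c,t)])
E
```

```text
pics
{'time_s': np.float64(0.0), 'joints': array([ 8.1423e+01,  2.0591e+01,  6.3300e-01, -1.9000e-02, -7.0136e+01,
       -1.6506e+01]), 'qd': array([ 0.054, -0.098, -0.031,  0.017,  0.063, -0.007]), 'joint_torque': array([-2.0000e-03, -5.8272e+01,  2.9305e+01,  6.9970e+00,  7.0000e-03,
       -0.0000e+00]), 'tcp_pos': array([0.286, 0.611, 0.245]), 'eef_rot': array([  95.633,   89.904, -109.458]), 'contact_force': array([ 0.563, -0.186,  0.47 ]), 'moment': array([0.003, 0.009, 0.04 ]), 'gripper_width': np.float64(0.088)}
scene [[403.0, 0.0, 324.9], [0.0, 403.0, 206.5], [0.0, 0.0, 1.0]] [[0.122, 0.785, -0.608, 1.206], [0.992, -0.101, 0.07, -0.001], [-0.007, -0.612, -0.791, 0.864], [0.0, 0.0, 0.0, 1.0]]
blue_switch []
orange_switch []
flask [(array([372., 246.]), 0.95), (array([446., 245.]), 0.89)]
top [[478.1, 0.0, 321.7], [0.0, 478.1, 203.2], [0.0, 0.0, 1.0]] [[0.013, -0.986, 0.164, 0.446], [-1.0, -0.011, 0.015, 0.062], [-0.013, -0.164, -0.986, 1.296], [0.0, 0.0, 0.0, 1.0]]
blue_switch []
orange_switch []
flask [(array([220., 183.]), 0.8)]
```

```bash
python3 -c "
import cv2,numpy as np
a=cv2.imread('pics/scene0.png');b=cv2.imread('pics/top0.png')
cv2.imwrite('pics/both.png',cv2.resize(np.vstack([a,b]),(480,600)))"
```

```text
(no output)
```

View pics/top0.png

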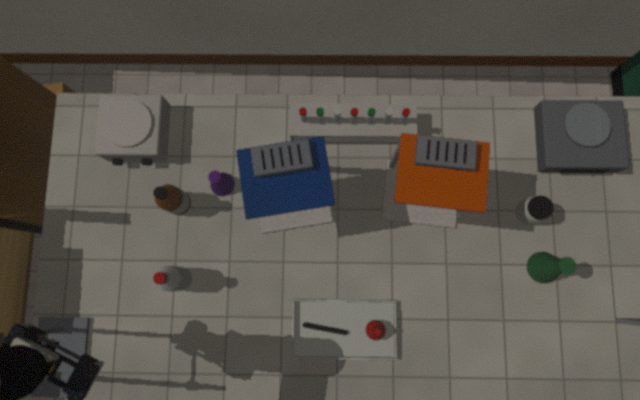

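View pics/scene0.png

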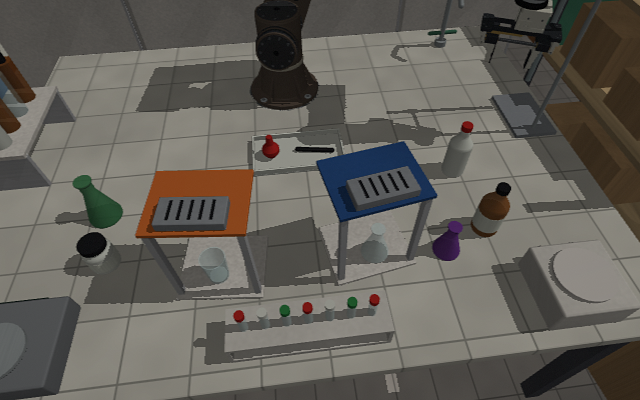

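The top view shows the blue hood at about (286,177), on the robot's left, and the orange hood at (443,172). The tray is at (347,330) and the bottles at (170,195) and (170,278). The scene view shows the clear flask at (375,243) under the blue hood, with the purple look-alike at (447,243). Next I measure the hood.

```bash
cat > h.py <<'E'
import numpy as np,cv2
def pts(c,m):
    v,u=np.nonzero(m&(c["range_z"]>0)); z=c["range_z"][v,u]
    p=np.linalg.inv(c["mtx"])@np.vstack([u+0.,v+0.,np.ones(len(u))])*z
    return (c["pose"][:3,:3]@p).T+c["pose"][:3,3]
def hue(c,lo,hi,s=120):
    h=cv2.cvtColor(c["color"],cv2.COLOR_RGB2HSV);return (h[...,0]>=lo)&(h[...,0]<=hi)&(h[...,1]>s)&(h[...,2]>40)
E
python3 - <<'E'
from h import *
for n in("top","scene"):
    c=np.load(n+"0.npz")
    for nm,lo,hi in(("blue",100,125),("orange",5,18)):
        p=pts(c,hue(c,lo,hi));p=p[abs(p[:,2]-.26)<.012]
        rc=cv2.minAreaRect(p[:,:2].astype(np.float32))
        print(n,nm,len(p),np.median(p[:,2]),np.round(rc[0],4),np.round(rc[1],4),rc[2],np.round(cv2.boxPoints(rc),3).tolist())
c=np.load("top0.npz")
m=np.ones((400,640),bool)
p=pts(c,m);
for nm,u,v in(("bottle1",160,193),("bottle2",165,278),("purple",221,180),("tray",347,330),("tomato",376,329)):
    mm=np.zeros_like(m);mm[v-3:v+4,u-3:u+4]=1;print(nm,np.round(np.median(pts(c,mm),0),3))
E
```

```text
top blue 4013 0.25970165875287643 [0.6766 0.16  ] [0.1566 0.1959] 10.412182807922363 [[0.5820000171661377, 0.24199999868869781], [0.6169999837875366, 0.05000000074505806], [0.7710000276565552, 0.07800000160932541], [0.7360000014305115, 0.2709999978542328]]
top orange 4522 0.25944093546239166 [ 0.6915 -0.1886] [0.2009 0.1606] 84.04960632324219 [[0.6010000109672546, -0.2800000011920929], [0.7609999775886536, -0.296999990940094], [0.7820000052452087, -0.09700000286102295], [0.621999979019165, -0.07999999821186066]]
scene blue 3859 0.26036760925478053 [0.6803 0.1592] [0.1613 0.1987] 9.958661079406738 [[0.5839999914169312, 0.24300000071525574], [0.6179999709129333, 0.04699999839067459], [0.7770000100135803, 0.07500000298023224], [0.7429999709129333, 0.2709999978542328]]
scene orange 4477 0.2600832929627529 [ 0.6948 -0.1896] [0.1992 0.1625] 84.02255249023438 [[0.6039999723434448, -0.2800000011920929], [0.7649999856948853, -0.296999990940094], [0.7860000133514404, -0.0989999994635582], [0.6240000128746033, -0.0820000022649765]]
bottle1 [0.656 0.472 0.16 ]
bottle2 [0.452 0.447 0.166]
purple [0.706 0.344 0.068]
tray [0.324 0.011 0.006]
tomato [ 0.335 -0.058  0.076]
```

Emit:
send_rows --plan '[[[0,0,0],[0,0.19,0]],[[0,0,0],[0,0.38,0]],[[-0.1,0,0],[0,0.57,0]],[[-0.2,0,0],[0,0.76,0]],[[-0.3,0,0],[0,0.9,0]]]' --jaw -1 --force 20

```text
time_s: 0.9
tcp_pos: [0.2852, 0.6119, 0.291]
eef_rot: [-180.0, 49.1, -24.9]
contact_force: [0.1, -0.5, -0.9]
gripper_width: 0.053
```

```bash
cat > st.py <<'E'
from plant import r
import numpy as np,json
s=r.get_state();open("log.jsonl","a").write(json.dumps({k:np.asarray(v).tolist() for k,v in s.items()})+"\n")
for k in("time_s","joints","tcp_pos","eef_rot","contact_force","gripper_width"):print(k,np.round(s[k],3).tolist())
E
python3 st.py
```

```text
time_s 0.9
joints [97.037, 25.23, -10.15, 34.193, -81.07, -45.593]
tcp_pos [0.285, 0.612, 0.291]
eef_rot [-179.971, 49.121, -24.937]
contact_force [0.067, -0.47, -0.921]
gripper_width 0.053
```

```bash
cat > go.py <<'E'
import sys,numpy as np
from plant import r
from scipy.spatial.transform import Rotation as R
def go(pos,rpy):
    s=r.get_state();A=R.from_euler("xyz",s["eef_rot"],degrees=True);B=R.from_euler("xyz",rpy,degrees=True)
    d=A.inv().apply(np.array(pos)-s["tcp_pos"])/.15;w=(A.inv()*B).as_rotvec()/(np.pi/4)
    n=max(np.linalg.norm(d)*.15/.05,np.linalg.norm(w)*45/8.59)
    print("rows needed",round(n,2),"shift",d.round(3),"turn",w.round(3),"\nper row to 5:",[(np.round(d*k/5,3).tolist(),np.round(w*k/5,3).tolist()) for k in range(1,6)])
if __name__=="__main__":
    v=list(map(float,sys.argv[1:]));go(v[:3],v[3:])
E
python3 go.py 0.40 0.42 0.33 180 40 5
```

```text
rows needed 4.54 shift [ 0.611  0.837 -1.103] turn [-0.468  0.198 -0.475] 
per row to 5: [([0.122, 0.167, -0.221], [-0.094, 0.04, -0.095]), ([0.244, 0.335, -0.441], [-0.187, 0.079, -0.19]), ([0.367, 0.502, -0.662], [-0.281, 0.119, -0.285]), ([0.489, 0.67, -0.883], [-0.374, 0.158, -0.38]), ([0.611, 0.837, -1.103], [-0.468, 0.198, -0.475])]
```

Emit:
send_rows --plan '[[[0.12,0.17,-0.2],[-0.09,0.04,-0.1]],[[0.24,0.34,-0.4],[-0.19,0.08,-0.19]],[[0.36,0.5,-0.6],[-0.28,0.12,-0.28]],[[0.48,0.66,-0.8],[-0.37,0.16,-0.38]],[[0.6,0.84,-1.0],[-0.47,0.2,-0.47]]]'

```text
time_s: 1.4
tcp_pos: [0.3874, 0.4241, 0.3207]
eef_rot: [179.6, 39.9, 5.0]
contact_force: [4.5, 0.4, 2.7]
gripper_width: 0.0131
```

```bash
python3 st.py; python3 go.py 0.45 0.22 0.34 180 25 10
```

```text
time_s 1.4
joints [83.571, -1.924, -53.132, 69.342, -53.438, -39.772]
tcp_pos [0.387, 0.424, 0.321]
eef_rot [179.629, 39.928, 5.029]
contact_force [4.459, 0.437, 2.656]
gripper_width 0.013
rows needed 4.29 shift [ 0.145  1.394 -0.28 ] turn [-0.051  0.332 -0.092] 
per row to 5: [([0.029, 0.279, -0.056], [-0.01, 0.066, -0.018]), ([0.058, 0.558, -0.112], [-0.021, 0.133, -0.037]), ([0.087, 0.836, -0.168], [-0.031, 0.199, -0.055]), ([0.116, 1.115, -0.224], [-0.041, 0.265, -0.074]), ([0.145, 1.394, -0.28], [-0.051, 0.332, -0.092])]
```

```bash
cat > kin.py <<'E'
import numpy as np,json,itertools
from scipy.spatial.transform import Rotation as R
from scipy.optimize import least_squares
D=[dict(joints=[81.423,20.546,.682,0,-70.136,-16.507],tcp_pos=[.286,.611,.2455],eef_rot=[95.633,89.904,-109.458])]+[json.loads(l) for l in open("log.jsonl")]
E=lambda a,d:R.from_euler(a,d,degrees=True)
def rot(q,s4,s6,s3=-1):
    W=E("z",q[0])*E("y",q[1]+s3*q[2]); return W,W*E("x",s4*q[3])*E("y",-q[4]),s6*q[5]
def fk(q,P,s4,s6,o6):
    H,a1,L2,a3,L3,T,L=P
    W,V,j6=rot(q,s4,s6); Z=E("z",q[0])
    p=Z.apply([a1,-L,H])+(Z*E("y",q[1])).apply([0,0,L2])+W.apply([L3,0,a3])+V.apply([T,0,0])
    return p,V*E("x",j6+o6)
def fit(s4,s6,verbose=False):
    # o6 from the first orientation
    o=[]
    for d in D:
        W,V,j6=rot(d["joints"],s4,s6); rel=(V.inv()*E("xyz",d["eef_rot"])).as_rotvec(degrees=True); o.append((rel-np.array([j6,0,0])))
    return np.round(o,1)
if __name__=="__main__":
    for s4,s6 in itertools.product((1,-1),(1,-1)): print(s4,s6,fit(s4,s6).tolist())
E
python3 kin.py
```

```text
1 1 [[-57.0, 0.1, 0.1], [-4.0, 26.4, -64.8], [-72.2, 54.6, -116.4]]
1 -1 [[-90.0, 0.1, 0.1], [-95.2, 26.4, -64.8], [-151.7, 54.6, -116.4]]
-1 1 [[-57.0, 0.1, 0.1], [1.2, -0.0, -0.0], [-10.5, -0.0, -0.0]]
-1 -1 [[-90.0, 0.1, 0.1], [-90.0, -0.0, -0.0], [-90.0, -0.0, -0.0]]
```

```bash
python3 - <<'E'
from kin import *
A=[];b=[]
for d in D:
    q=d["joints"]
    A.append(np.array([fk(q,e,-1,-1,-90)[0] for e in np.eye(7)]).T);b.append(d["tcp_pos"])
A=np.vstack(A);b=np.hstack(b)
x,*_=np.linalg.lstsq(A,b,rcond=None);print(np.round(x,4),np.linalg.svd(A)[1].round(3),np.round(A@x-b,4))
x,*_=np.linalg.lstsq(A[:,[0,2,3,4,5,6]],b,rcond=None);print(np.round(x,4),np.round(A[:,[0,2,3,4,5,6]]@x-b,4))
E
```

```text
[ 0.2113  0.4304  0.3855 -0.0682  0.1109  0.2172  0.2011] [3.306 2.441 1.86  0.618 0.458 0.236 0.093] [ 0.0093 -0.0014  0.0077 -0.0358 -0.0065 -0.015   0.0269 -0.001   0.0073]
[-0.3066  0.7797  0.3301  0.2419  0.3392  0.148 ] [-0.0482 -0.0266  0.0671 -0.0253  0.0279 -0.0196  0.0616 -0.0376 -0.0475]
```

```bash
python3 go.py 0.49 0.26 0.36 180 30 10
```

```text
rows needed 3.95 shift [ 0.281  1.153 -0.569] turn [-0.055  0.221 -0.09 ] 
per row to 5: [([0.056, 0.231, -0.114], [-0.011, 0.044, -0.018]), ([0.112, 0.461, -0.228], [-0.022, 0.088, -0.036]), ([0.168, 0.692, -0.341], [-0.033, 0.132, -0.054]), ([0.225, 0.923, -0.455], [-0.044, 0.177, -0.072]), ([0.281, 1.153, -0.569], [-0.055, 0.221, -0.09])]
```

Emit:
send_rows --plan '[[[0.06,0.2,-0.12],[0,0.04,0]],[[0.11,0.4,-0.23],[0,0.09,0]],[[0.17,0.6,-0.34],[-0.03,0.13,-0.05]],[[0.22,0.8,-0.45],[-0.04,0.18,-0.07]],[[0.28,1.0,-0.57],[-0.05,0.22,-0.09]]]'

```text
time_s: 1.9
tcp_pos: [0.4927, 0.3022, 0.3978]
eef_rot: [179.3, 32.9, 8.0]
contact_force: [-1.0, 0.1, 0.7]
gripper_width: 0.0007
```

```bash
python3 st.py; python3 - <<'E'
from kin import *
print(fit(-1,-1))
X="x";
def basis(q):
    Z=E("z",q[0]);A2=Z*E("y",q[1]);W=Z*E("y",q[1]-q[2]);W4=W*E("x",-q[3]);V=W4*E("y",-q[4]);T=V*E("x",-q[5]-90)
    e=np.eye(3)
    return {"H":e[2],"a1":Z.apply(e[0]),"L":Z.apply(-e[1]),"L2":A2.apply(e[2]),"L2x":A2.apply(e[0]),"L3":W.apply(e[0]),"a3":W.apply(e[2]),"T":V.apply(e[0]),
     "w4y":W4.apply(e[1]),"w4z":W4.apply(e[2]),"Vz":V.apply(e[2]),"Ty":T.apply(e[1]),"Tz":T.apply(e[2])}
b=np.hstack([d["tcp_pos"] for d in D])
def tryit(names):
    A=np.vstack([np.array([basis(d["joints"])[n] for n in names]).T for d in D])
    x=np.linalg.solve(A.T@A+1e-7*np.eye(len(names)),A.T@b);print(dict(zip(names,x.round(3))),"res",np.abs(A@x-b).max().round(5))
base=["H","a1","L2","L3","a3","T"]
for ex in (["L"],["w4y"],["L","L2x"],["Vz"],["Ty"],["Tz"],["Ty","Tz"],["L","Vz"],["L","w4y"],["L","w4z"],["L","Ty"],["L","Tz"]):tryit(base+ex)
E
```

```text
time_s 1.9
joints [50.065, -13.368, -58.195, 95.515, -34.459, -32.149]
tcp_pos [0.493, 0.302, 0.398]
eef_rot [179.342, 32.867, 7.957]
contact_force [-0.978, 0.147, 0.712]
gripper_width 0.001
[[-90.    0.1   0.1]
 [-90.   -0.   -0. ]
 [-90.   -0.   -0. ]
 [-90.   -0.   -0. ]]
{'H': np.float64(0.344), 'a1': np.float64(0.517), 'L2': np.float64(0.292), 'L3': np.float64(0.087), 'a3': np.float64(-0.142), 'T': np.float64(0.201), 'L': np.float64(0.174)} res 0.07532
{'H': np.float64(0.198), 'a1': np.float64(-0.0), 'L2': np.float64(0.602), 'L3': np.float64(0.463), 'a3': np.float64(0.001), 'T': np.float64(0.359), 'w4y': np.float64(-0.192)} res 8e-05
{'H': np.float64(0.383), 'a1': np.float64(0.376), 'L2': np.float64(0.276), 'L3': np.float64(0.154), 'a3': np.float64(-0.115), 'T': np.float64(0.191), 'L': np.float64(0.179), 'L2x': np.float64(0.081)} res 0.07402
{'H': np.float64(-0.175), 'a1': np.float64(0.032), 'L2': np.float64(0.836), 'L3': np.float64(0.039), 'a3': np.float64(0.306), 'T': np.float64(0.617), 'Vz': np.float64(0.192)} res 0.1879
{'H': np.float64(-0.087), 'a1': np.float64(-0.033), 'L2
[... 884 characters left out ...]
.359), 'L': np.float64(-0.0), 'w4y': np.float64(-0.192)} res 6e-05
{'H': np.float64(0.024), 'a1': np.float64(0.471), 'L2': np.float64(0.583), 'L3': np.float64(-0.07), 'a3': np.float64(-0.059), 'T': np.float64(0.478), 'L': np.float64(0.168), 'w4z': np.float64(0.199)} res 0.07104
{'H': np.float64(0.256), 'a1': np.float64(0.292), 'L2': np.float64(0.4), 'L3': np.float64(0.124), 'a3': np.float64(-0.045), 'T': np.float64(0.291), 'L': np.float64(0.136), 'Ty': np.float64(-0.133)} res 0.03179
{'H': np.float64(-0.39), 'a1': np.float64(-0.181), 'L2': np.float64(0.888), 'L3': np.float64(0.521), 'a3': np.float64(0.328), 'T': np.float64(0.34), 'L': np.float64(-0.082), 'Tz': np.float64(-0.296)} res 0.06162
```

```bash
cat > ik.py <<'E'
from kin import *
LO=np.array([-176.03,-82.01,-58.28,-173.87,-174.79,-173.66]);HI=np.array([176.03,121.73,71.71,95.51,-.11,173.66])
H,L2,L3,T,LW=.1975,.602,.463,.359,-.192
def FK(q,full=False):
    Z=E("z",q[0]);W=Z*E("y",q[1]-q[2]);W4=W*E("x",-q[3]);V=W4*E("y",-q[4])
    s=np.array([0,0,H]);e=s+(Z*E("y",q[1])).apply([0,0,L2]);w=e+W.apply([L3,0,0]);w2=w+W4.apply([0,LW,0]);t=w2+V.apply([T,0,0])
    return (t,V*E("x",-q[5]-90),e,w,w2)
def IK(pos,Rt,q0,m=2):
    f=lambda q:np.r_[(FK(q)[0]-pos)*5,(FK(q)[1].inv()*Rt).as_rotvec()]
    s=least_squares(f,np.clip(q0,LO+m+.01,HI-m-.01),bounds=(LO+m,HI-m),x_scale=30.)
    return s.x,np.abs(s.fun).max()
YAW=10.2;PRESS=np.array([.620,.149,.200]);FR=E("z",YAW)
def target(p,dyaw,roll,out=0.,side=0.):
    # out: metres out along plate normal from contact with the un-pushed face
    Rt=E("xyz",[roll,p,YAW+dyaw]);x=Rt.apply([1,0,0]);zt=Rt.apply([0,0,1]);u=zt if zt[2]>0 else -zt
    n=FR.apply([-1,0,-1])/2**.5
    return PRESS+n*out+FR.apply([0,side,0])-.019*x-.0095*u,Rt
E
cat > s.py <<'E'
from ik import *
rng=np.random.default_rng(0);cur=np.array(D[-1]["joints"]);res=[]
for roll in(180,0):
  for p in(30,15,0,-15,-30):
    for dy in(-40,-20,0,20,40):
      pos,Rt=target(p,dy,roll,0.);S=[]
      for k in range(10):
        q0=np.array([rng.uniform(-60,80),rng.uniform(-60,110),rng.uniform(-55,65),rng.uniform(-170,90),rng.uniform(-120,-5),rng.uniform(-170,170)])
        q,e=IK(pos,Rt,q0)
        if e<2e-3 and not any(np.abs(q-s).max()<3 for s in S):
          S.append(q);_,_,el,w,w2=FK(q)
          res.append((p,dy,roll,min(np.minimum(q-LO,HI-q)),q.round(),el,w,w2))
for z in res:
  if min(z[5][2],z[6][2],z[7][2])>.1: print(*z[:3],"m%.0f"%z[3],z[4].tolist(),"el",z[5].round(2).tolist(),"w",z[6].round(2).tolist(),"w2",z[7].round(2).tolist())
E
time python3 s.py
```

```text
30 0 180 m16 [-5.0, 3.0, -37.0, -126.0, -16.0, -135.0] el [0.03, -0.0, 0.8] w [0.38, -0.03, 0.5] w2 [0.29, 0.09, 0.38]
30 20 180 m10 [-2.0, 5.0, -28.0, -89.0, -28.0, -164.0] el [0.05, -0.0, 0.8] w [0.44, -0.02, 0.54] w2 [0.33, -0.02, 0.38]
30 40 180 m12 [-8.0, 12.0, -20.0, -76.0, -50.0, -161.0] el [0.13, -0.02, 0.79] w [0.51, -0.08, 0.54] w2 [0.41, -0.11, 0.38]
15 0 180 m2 [-19.0, 20.0, -56.0, -148.0, -63.0, -97.0] el [0.2, -0.07, 0.76] w [0.3, -0.1, 0.31] w2 [0.26, 0.08, 0.29]
15 20 180 m20 [-22.0, 18.0, -39.0, -115.0, -57.0, -121.0] el [0.17, -0.07, 0.77] w [0.41, -0.16, 0.39] w2 [0.3, -0.04, 0.29]
15 40 180 m34 [-21.0, 22.0, -24.0, -93.0, -66.0, -136.0] el [0.21, -0.08, 0.76] w [0.51, -0.19, 0.42] w2 [0.38, -0.13, 0.29]
0 20 180 m15 [-28.0, 38.0, -43.0, -122.0, -85.0, -98.0] el [0.33, -0.17, 0.67] w [0.39, -0.21, 0.22] w2 [0.29, -0.04, 0.19]
0 40 180 m32 [-26.0, 36.0, -26.0, -102.0, -84.0, -117.0] el [0.31, -0.15, 0.69] w [0.51, -0.25, 0.28] w2 [0.38, -0.14, 0.19]
30 0 0 m16 [-5.0, 3.0, -37.0, -126.0, -16.0, 45.0] el [0.03, -0.0, 0.8] w [0.38, -0.03, 0.5] w2 [0.29, 0.09, 0.38]
30 
[... 175 characters left out ...]
 -0.02, 0.79] w [0.51, -0.08, 0.54] w2 [0.41, -0.11, 0.38]
15 0 0 m2 [-19.0, 20.0, -56.0, -148.0, -63.0, 83.0] el [0.2, -0.07, 0.76] w [0.3, -0.1, 0.31] w2 [0.26, 0.08, 0.29]
15 20 0 m20 [-22.0, 18.0, -39.0, -115.0, -57.0, 59.0] el [0.17, -0.07, 0.77] w [0.41, -0.16, 0.39] w2 [0.3, -0.04, 0.29]
15 40 0 m34 [-21.0, 22.0, -24.0, -93.0, -66.0, 44.0] el [0.21, -0.08, 0.76] w [0.51, -0.19, 0.42] w2 [0.38, -0.13, 0.29]
0 20 0 m15 [-28.0, 38.0, -43.0, -122.0, -85.0, 82.0] el [0.33, -0.17, 0.67] w [0.39, -0.21, 0.22] w2 [0.29, -0.04, 0.19]
0 40 0 m32 [-26.0, 36.0, -26.0, -102.0, -84.0, 63.0] el [0.31, -0.15, 0.69] w [0.51, -0.25, 0.28] w2 [0.38, -0.14, 0.19]
real	1m16.169s
user	1m9.011s
sys	0m0.303s
```

```bash
cat > plan.py <<'E'
from ik import *
TH=[0,0,0]
def ori(p,dy,roll):return E("xyz",[roll,p,YAW+dy])
def tip_target(Rt,off):  # off: lamp-frame offset of the leading tip point from PRESS (unpushed)
    c=np.array([[.019,y,z] for y in(-.021,.021) for z in(-.0095,.0095)]);w=Rt.apply(c);d=w@FR.apply([1,0,1])/2**.5
    lead=w[d>d.max()-.002].mean(0)
    return PRESS+FR.apply(off)-lead, d.round(4)
BOX=np.array([[x,y,z] for x in(-.047,-.15,-.25) for y in(-.0965,0,.0965) for z in(-.039,.039)]+[[.019,y,z] for y in(-.021,.021) for z in(-.01,.01)])
def clear(q):
    t,Rt,el,w,w2=FK(q);P=np.vstack([t+Rt.apply(BOX),w,w2]);L=FR.inv().apply(P-PRESS)  # lamp frame
    # hood+box slab: x -.02...14, |y|<.1, z .05...082
    g=np.maximum.reduce([-.02-L[:,0],np.abs(L[:,1])-.1,L[:,2]-.082,(.05-L[:,2])])
    return g.min(),P[:,2].min()
E
python3 - <<'E'
from plan import *
cur=np.array(D[-1]["joints"])
for p,dy in((12,20),(12,30),(15,25)):
  for r in(10,18,25):
    Rt=ori(p,dy,r);pos,d=tip_target(Rt,[0,0,0]);print(p,dy,r,d)
    for off in([0,0,0],[-.045,0,-.045],[-.12,0,-.045]):
      po,_=tip_target(Rt,off);q,e=IK(po,Rt,[-22,18,-39,-115,-57,60]);print("   ",off,q.round(1).tolist(),"e%.4f"%e,"m%.0f"%min(np.minimum(q-LO,HI-q)),np.round(clear(q),3))
E
```

```text
12 20 10 [ 0.0034  0.0197 -0.0006  0.0157]
    [0, 0, 0] [-22.5, 20.5, -42.3, -119.1, -62.8, 55.9] e0.0000 m16 [0.021 0.154]
    [-0.045, 0, -0.045] [-28.5, 31.0, -48.8, -119.0, -72.9, 70.9] e0.0000 m9 [0.066 0.109]
    [-0.12, 0, -0.045] [-37.9, 36.3, -56.2, -112.4, -79.0, 82.4] e0.0000 m2 [0.1   0.109]
12 20 18 [0.0008 0.0172 0.0019 0.0183]
    [0, 0, 0] [-23.9, 21.3, -40.6, -117.3, -63.0, 46.6] e0.0000 m18 [0.032 0.139]
    [-0.045, 0, -0.045] [-29.7, 31.0, -46.8, -117.2, -72.1, 60.9] e0.0000 m12 [0.077 0.094]
    [-0.12, 0, -0.045] [-38.8, 34.8, -53.8, -110.8, -77.5, 70.6] e0.0000 m4 [0.101 0.094]
12 20 25 [-0.0013  0.0149  0.0042  0.0204]
    [0, 0, 0] [-25.4, 23.0, -39.3, -115.9, -63.8, 39.7] e0.0000 m19 [0.026 0.122]
    [-0.045, 0, -0.045] [-31.1, 32.4, -45.1, -115.7, -72.2, 53.5] e0.0000 m13 [0.071 0.077]
    [-0.12, 0, -0.045] [-39.9, 35.6, -51.8, -109.4, -77.1, 62.5] e0.0000 m6 [0.1   0.077]
12 30 10 [ 0.0047  0.0212 -0.004   0.0125]
    [0, 0, 0] [-22.3, 21.1, -34.5, -106.4, -64.7, 46.4] e0.0000 m24 [0.021 0.154]
    [-0.045, 0, -0.045] [-27.4, 28.6, -40.2, -106.8, -70.8,
[... 962 characters left out ...]
-0.12, 0, -0.045] [-34.4, 25.4, -50.4, -106.1, -70.5, 65.8] e0.0000 m8 [0.1   0.113]
15 25 18 [ 0.0002  0.0173 -0.0007  0.0164]
    [0, 0, 0] [-21.6, 18.2, -35.2, -108.5, -58.5, 36.2] e0.0000 m23 [0.027 0.144]
    [-0.045, 0, -0.045] [-27.3, 25.5, -41.4, -109.8, -65.6, 49.5] e0.0000 m17 [0.072 0.099]
    [-0.12, 0, -0.045] [-35.2, 25.6, -48.3, -104.7, -70.2, 55.8] e0.0000 m10 [0.101 0.099]
15 25 25 [-0.0021  0.0149  0.0016  0.0186]
    [0, 0, 0] [-23.1, 20.0, -33.9, -107.5, -59.5, 29.5] e0.0000 m24 [0.02  0.127]
    [-0.045, 0, -0.045] [-28.6, 27.1, -39.8, -108.6, -66.1, 42.4] e0.0000 m18 [0.065 0.082]
    [-0.12, 0, -0.045] [-36.4, 27.3, -46.5, -103.6, -70.5, 48.7] e0.0000 m12 [0.1   0.082]
```

```bash
cat > rows.py <<'E'
from plan import *
from plant import r
def dump(goal,n=None,k=5,via=()):
    s=r.get_state();q=np.array(s["joints"]);wp=[q,*map(np.array,via),np.array(goal)];Q=[]
    for a,b in zip(wp,wp[1:]):
        m=40
        Q+= [a+(b-a)*t for t in np.linspace(0,1,m)][(1 if Q else 0):]
    out=[Q[0]]
    for a in Q[1:]:  # greedy rows under the limits
        A,B=FK(out[-1]),FK(a)
        if np.linalg.norm(A[0]-B[0])>.036 or (A[1].inv()*B[1]).magnitude()>np.radians(7.5) or np.abs(a-out[-1]).max()>9: out.append(prev)
        prev=a
    out.append(Q[-1]);C=[clear(a) for a in out]
    print("rows",len(out)-1,"min clear hood %.3f low %.3f"%tuple(np.min(C,0)),"tip track",[FK(a)[0].round(2).tolist() for a in out[::4]])
    A=R.from_euler("xyz",s["eef_rot"],degrees=True)
    for a in out[1:k+1]:
        f=FK(a);print(str([(A.inv().apply(f[0]-s["tcp_pos"])/.15).round(2).tolist(),((A.inv()*f[1]).as_rotvec()/(np.pi/4)).round(2).tolist()])+",")
PRE2=IK(*(lambda Rt:(tip_target(Rt,[-.1,0,-.03])[0],Rt))(ori(15,25,17)),[-35,25,-48,-104,-70,50])[0]
if __name__=="__main__":
    dump(PRE2)
    print(PRE2.round(1)); dump(PRE2,via=[[30,5,-25,0,-70,0]],k=5)
E
python3 rows.py
```

```text
Traceback (most recent call last):
  File "rows.py", line 20, in <module>
    dump(PRE2)
    ~~~~^^^^^^
  File "rows.py", line 11, in dump
    if np.linalg.norm(A[0]-B[0])>.036 or (A[1].inv()*B[1]).magnitude()>np.radians(7.5) or np.abs(a-out[-1]).max()>9: out.append(prev)
                                                                                                                                ^^^^
UnboundLocalError: cannot access local variable 'prev' where it is not associated with a value
```

```bash
sed -i 's/m=40/m=300/; s/Q=\[\]$/Q=[]/; s/out=\[Q\[0\]\]/out=[Q[0]];prev=Q[0]/' rows.py; python3 rows.py
```

```text
rows 44 min clear hood 0.031 low 0.012 tip track [[0.49, 0.3, 0.4], [0.54, 0.19, 0.36], [0.55, 0.08, 0.3], [0.51, -0.04, 0.24], [0.44, -0.12, 0.18], [0.33, -0.17, 0.11], [0.21, -0.14, 0.06], [0.13, -0.03, 0.04], [0.16, 0.1, 0.05], [0.27, 0.17, 0.09], [0.39, 0.17, 0.13], [0.5, 0.12, 0.17]]
[[0.09, 0.19, 0.02], [0.04, -0.04, 0.06]],
[[0.18, 0.37, 0.05], [0.09, -0.07, 0.12]],
[[0.25, 0.56, 0.09], [0.13, -0.11, 0.18]],
[[0.32, 0.75, 0.14], [0.17, -0.15, 0.24]],
[[0.37, 0.94, 0.2], [0.22, -0.19, 0.3]],
[ -32.1   21.5  -45.9 -105.3  -67.5   50.4]
rows 35 min clear hood 0.034 low 0.076 tip track [[0.49, 0.3, 0.4], [0.57, 0.19, 0.4], [0.58, 0.06, 0.36], [0.51, -0.01, 0.27], [0.41, 0.03, 0.19], [0.3, 0.05, 0.12], [0.26, 0.14, 0.1], [0.32, 0.19, 0.12], [0.44, 0.17, 0.15]]
[[0.09, 0.19, -0.09], [0.07, -0.02, 0.07]],
[[0.18, 0.39, -0.15], [0.14, -0.04, 0.15]],
[[0.26, 0.61, -0.2], [0.22, -0.07, 0.23]],
[[0.32, 0.83, -0.21], [0.29, -0.11, 0.31]],
[[0.38, 1.05, -0.2], [0.37, -0.16, 0.39]],
```

```bash
cat > p2.py <<'E'
from rows import *
V1=np.array([30,5,-25,0,-70,0.]);
Rt=ori(15,25,17);tt=lambda off:tip_target(Rt,off)[0]
V3,e3=IK(tt([-.1,.0,.12]),Rt,PRE2)
P=FK(V3)
V2,e2=IK(np.array([.46,.05,.36]),ori(50,25,10),V1*.5+V3*.5)
print(FK(V1)[0].round(3),V1);print(V2.round(1),e2,V3.round(1),e3,PRE2.round(1))
if __name__=="__main__":
    dump(PRE2,via=[V1,V2,V3])
E
python3 p2.py
```

```text
[0.435 0.029 0.212] [ 30.   5. -25.   0. -70.   0.]
[ 24.7 -23.3 -33.4 -10.3 -40.8 -84.1] 6.6405214660392176e-15 [-20.8  -8.5 -36.  -91.4 -53.2   6.3] 7.927686285214008e-14 [ -32.1   21.5  -45.9 -105.3  -67.5   50.4]
rows 45 min clear hood 0.034 low 0.115 tip track [[0.49, 0.3, 0.4], [0.57, 0.19, 0.4], [0.58, 0.06, 0.36], [0.51, -0.01, 0.27], [0.44, 0.03, 0.22], [0.45, 0.04, 0.25], [0.46, 0.05, 0.29], [0.46, 0.05, 0.34], [0.41, 0.06, 0.27], [0.42, 0.12, 0.26], [0.5, 0.12, 0.29], [0.5, 0.12, 0.17]]
[[0.09, 0.19, -0.09], [0.07, -0.02, 0.07]],
[[0.18, 0.39, -0.15], [0.14, -0.04, 0.15]],
[[0.26, 0.61, -0.2], [0.22, -0.07, 0.23]],
[[0.32, 0.83, -0.21], [0.29, -0.11, 0.31]],
[[0.38, 1.05, -0.2], [0.37, -0.16, 0.39]],
```

```bash
cat >> p2.py <<'E'
    for v in ([15,-15,-38,-10,-50,-10],[15,-15,-30,-10,-60,-10],[10,-15,-25,-20,-65,-10],[10,-20,-35,-30,-60,-10]):
        print(v,FK(np.array(v,float))[0].round(3)); dump(PRE2,via=[v,V3])
E
python3 p2.py | grep -v '^\[\[\|V1'; python3 p2.py|tail -6
```

```text
[0.435 0.029 0.212] [ 30.   5. -25.   0. -70.   0.]
[ 24.7 -23.3 -33.4 -10.3 -40.8 -84.1] 6.6405214660392176e-15 [-20.8  -8.5 -36.  -91.4 -53.2   6.3] 7.927686285214008e-14 [ -32.1   21.5  -45.9 -105.3  -67.5   50.4]
rows 45 min clear hood 0.034 low 0.115 tip track [[0.49, 0.3, 0.4], [0.57, 0.19, 0.4], [0.58, 0.06, 0.36], [0.51, -0.01, 0.27], [0.44, 0.03, 0.22], [0.45, 0.04, 0.25], [0.46, 0.05, 0.29], [0.46, 0.05, 0.34], [0.41, 0.06, 0.27], [0.42, 0.12, 0.26], [0.5, 0.12, 0.29], [0.5, 0.12, 0.17]]
[15, -15, -38, -10, -50, -10] [ 0.388 -0.042  0.228]
rows 36 min clear hood 0.059 low 0.115 tip track [[0.49, 0.3, 0.4], [0.55, 0.18, 0.4], [0.55, 0.04, 0.37], [0.49, -0.06, 0.3], [0.41, -0.07, 0.24], [0.36, -0.0, 0.2], [0.37, 0.08, 0.2], [0.45, 0.13, 0.27], [0.5, 0.12, 0.24], [0.5, 0.12, 0.17]]
[15, -15, -30, -10, -60, -10] [ 0.399 -0.033  0.285]
rows 35 min clear hood 0.071 low 0.115 tip track [[0.49, 0.3, 0.4], [0.55, 0.18, 0.41], [0.56, 0.04, 0.4], [0.51, -0.07, 0.35], [0.43, -0.07, 0.29], [0.37, 0.01, 0.25], [0.38, 0.1, 0.23], [0.45, 0.13, 0.28], [0.5, 0.13, 0.24]]
[10, -15, -25, -20, 
[... 282 characters left out ...]
0, -10] [0.317 0.045 0.244]
rows 35 min clear hood 0.071 low 0.115 tip track [[0.49, 0.3, 0.4], [0.54, 0.18, 0.4], [0.54, 0.04, 0.38], [0.49, -0.07, 0.32], [0.39, -0.08, 0.26], [0.32, 0.01, 0.24], [0.34, 0.11, 0.24], [0.43, 0.15, 0.28], [0.5, 0.12, 0.24]]
rows 35 min clear hood 0.071 low 0.115 tip track [[0.49, 0.3, 0.4], [0.54, 0.18, 0.4], [0.54, 0.04, 0.38], [0.49, -0.07, 0.32], [0.39, -0.08, 0.26], [0.32, 0.01, 0.24], [0.34, 0.11, 0.24], [0.43, 0.15, 0.28], [0.5, 0.12, 0.24]]
[[0.05, 0.22, -0.06], [0.09, -0.02, 0.06]],
[[0.1, 0.43, -0.1], [0.18, -0.04, 0.12]],
[[0.13, 0.65, -0.13], [0.27, -0.06, 0.18]],
[[0.16, 0.88, -0.13], [0.36, -0.09, 0.24]],
[[0.18, 1.11, -0.12], [0.46, -0.11, 0.3]],
```

```bash
sed -i 's/>.036/>.029/' rows.py; cat > p3.py <<'E'
import sys
from rows import *
VA=[10,-15,-25,-20,-65,-10.];V3=[-20.8,-8.5,-36,-91.4,-53.2,6.3]
k=sys.argv[1];print(r.get_state()["joints"].round(1))
dump({"a":VA,"b":V3,"c":PRE2}[k])
E
python3 p3.py a
```

```text
[ 50.1 -13.4 -58.2  95.5 -34.5 -32.1]
rows 23 min clear hood 0.084 low 0.276 tip track [[0.49, 0.3, 0.4], [0.54, 0.21, 0.42], [0.57, 0.1, 0.42], [0.56, -0.0, 0.4], [0.5, -0.09, 0.35], [0.42, -0.07, 0.3]]
[[0.04, 0.16, -0.07], [0.07, -0.01, 0.05]],
[[0.08, 0.32, -0.13], [0.14, -0.02, 0.1]],
[[0.11, 0.48, -0.18], [0.2, -0.03, 0.14]],
[[0.14, 0.67, -0.23], [0.28, -0.04, 0.19]],
[[0.17, 0.85, -0.26], [0.36, -0.06, 0.25]],
```

Emit:
send_rows --plan '[[[0.04,0.16,-0.07],[0.07,-0.01,0.05]],[[0.08,0.32,-0.13],[0.14,-0.02,0.1]],[[0.11,0.48,-0.18],[0.2,-0.03,0.14]],[[0.14,0.67,-0.23],[0.28,-0.04,0.19]],[[0.17,0.85,-0.26],[0.36,-0.06,0.25]]]'

```text
time_s: 2.4
tcp_pos: [0.5534, 0.1808, 0.4186]
eef_rot: [-171.9, 36.3, -5.5]
contact_force: [0.6, 0.5, 1.0]
gripper_width: 0.0004
```

```bash
python3 p3.py a
```

```text
[ 44.5 -13.6 -53.4  78.8 -39.1 -29. ]
rows 18 min clear hood 0.081 low 0.275 tip track [[0.55, 0.18, 0.42], [0.57, 0.07, 0.41], [0.55, -0.03, 0.39], [0.47, -0.1, 0.34], [0.4, -0.05, 0.3]]
[[0.05, 0.17, -0.07], [0.08, -0.02, 0.05]],
[[0.09, 0.34, -0.12], [0.16, -0.04, 0.1]],
[[0.13, 0.52, -0.16], [0.24, -0.06, 0.16]],
[[0.15, 0.7, -0.18], [0.33, -0.09, 0.21]],
[[0.18, 0.89, -0.19], [0.42, -0.12, 0.26]],
```

Tracking matches the model.

Emit:
send_rows --plan '[[[0.05,0.17,-0.07],[0.08,-0.02,0.05]],[[0.09,0.34,-0.12],[0.16,-0.04,0.1]],[[0.13,0.52,-0.16],[0.24,-0.06,0.16]],[[0.15,0.7,-0.18],[0.33,-0.09,0.21]],[[0.18,0.89,-0.19],[0.42,-0.12,0.26]]]'

```text
time_s: 2.9
tcp_pos: [0.5673, 0.0418, 0.4105]
eef_rot: [-161.4, 44.3, -18.8]
contact_force: [0.6, -0.4, 0.3]
gripper_width: 0.0007
```

```bash
python3 p3.py a
```

```text
[ 37.6 -13.8 -47.7  58.9 -44.1 -25.1]
rows 13 min clear hood 0.080 low 0.275 tip track [[0.57, 0.04, 0.41], [0.53, -0.06, 0.38], [0.45, -0.09, 0.32], [0.39, -0.02, 0.3]]
[[0.05, 0.18, -0.05], [0.09, -0.04, 0.05]],
[[0.09, 0.36, -0.08], [0.19, -0.08, 0.11]],
[[0.13, 0.54, -0.08], [0.3, -0.12, 0.16]],
[[0.15, 0.73, -0.06], [0.41, -0.18, 0.21]],
[[0.16, 0.91, -0.01], [0.53, -0.24, 0.27]],
```

Emit:
send_rows --plan '[[[0.05,0.18,-0.05],[0.09,-0.04,0.05]],[[0.09,0.36,-0.08],[0.19,-0.08,0.11]],[[0.13,0.54,-0.08],[0.3,-0.12,0.16]],[[0.15,0.73,-0.06],[0.41,-0.18,0.21]],[[0.16,0.91,-0.01],[0.53,-0.24,0.27]]]'

```text
time_s: 3.4
tcp_pos: [0.513, -0.0779, 0.3634]
eef_rot: [-144.7, 59.5, -28.3]
contact_force: [-0.3, 0.1, 1.2]
gripper_width: 0.0004
```

```bash
python3 p3.py a
```

```text
[ 28.5 -14.3 -40.3  33.1 -51.1 -20.3]
rows 8 min clear hood 0.102 low 0.275 tip track [[0.51, -0.08, 0.36], [0.43, -0.08, 0.31], [0.39, -0.0, 0.31]]
[[0.05, 0.19, 0.01], [0.13, -0.08, 0.05]],
[[0.08, 0.35, 0.07], [0.25, -0.18, 0.1]],
[[0.09, 0.48, 0.17], [0.37, -0.28, 0.14]],
[[0.08, 0.58, 0.3], [0.49, -0.39, 0.17]],
[[0.04, 0.62, 0.46], [0.6, -0.51, 0.19]],
```

Emit:
send_rows --plan '[[[0.05,0.19,0.01],[0.13,-0.08,0.05]],[[0.08,0.35,0.07],[0.25,-0.18,0.1]],[[0.09,0.48,0.17],[0.37,-0.28,0.14]],[[0.08,0.58,0.3],[0.49,-0.39,0.17]],[[0.04,0.62,0.46],[0.6,-0.51,0.19]]]'

```text
time_s: 3.9
tcp_pos: [0.4141, -0.0655, 0.302]
eef_rot: [-67.0, 75.5, 24.8]
contact_force: [0.8, -1.0, -0.2]
gripper_width: 0.0
```

```bash
python3 p3.py b
```

```text
[ 16.2 -14.8 -30.2  -2.5 -60.4 -13.3]
rows 14 min clear hood 0.073 low 0.202 tip track [[0.41, -0.07, 0.3], [0.37, 0.01, 0.23], [0.38, 0.1, 0.23], [0.46, 0.13, 0.28]]
[[0.12, 0.13, 0.08], [0.09, -0.09, 0.02]],
[[0.24, 0.24, 0.18], [0.18, -0.19, 0.04]],
[[0.34, 0.34, 0.31], [0.28, -0.3, 0.05]],
[[0.42, 0.41, 0.46], [0.4, -0.42, 0.05]],
[[0.48, 0.44, 0.61], [0.52, -0.53, 0.04]],
```

Emit:
send_rows --plan '[[[0.12,0.13,0.08],[0.09,-0.09,0.02]],[[0.24,0.24,0.18],[0.18,-0.19,0.04]],[[0.34,0.34,0.31],[0.28,-0.3,0.05]],[[0.42,0.41,0.46],[0.4,-0.42,0.05]],[[0.48,0.44,0.61],[0.52,-0.53,0.04]]]'

```text
time_s: 4.4
tcp_pos: [0.3619, 0.0327, 0.226]
eef_rot: [-6.6, 56.4, 63.9]
contact_force: [-0.3, -1.0, -0.9]
gripper_width: 0.0005
```

```bash
python3 p3.py b
```

```text
[  2.4 -12.5 -32.4 -35.  -57.9  -6. ]
rows 9 min clear hood 0.073 low 0.201 tip track [[0.36, 0.03, 0.23], [0.4, 0.11, 0.24], [0.49, 0.13, 0.3]]
[[0.1, 0.05, 0.12], [0.11, -0.12, -0.02]],
[[0.17, 0.05, 0.25], [0.22, -0.24, -0.05]],
[[0.22, 0.02, 0.4], [0.33, -0.35, -0.1]],
[[0.24, -0.05, 0.55], [0.43, -0.47, -0.15]],
[[0.24, -0.15, 0.69], [0.54, -0.58, -0.2]],
```

Emit:
send_rows --plan '[[[0.1,0.05,0.12],[0.11,-0.12,-0.02]],[[0.17,0.05,0.25],[0.22,-0.24,-0.05]],[[0.22,0.02,0.4],[0.33,-0.35,-0.1]],[[0.24,-0.05,0.55],[0.43,-0.47,-0.15]],[[0.24,-0.15,0.69],[0.54,-0.58,-0.2]]]'

```text
time_s: 4.9
tcp_pos: [0.419, 0.1253, 0.2549]
eef_rot: [9.1, 30.4, 50.8]
contact_force: [-1.1, 0.2, -0.0]
gripper_width: 0.0004
```

```bash
python3 p3.py b
```

```text
[-11.3 -10.2 -34.6 -68.9 -54.8   0.9]
rows 4 min clear hood 0.073 low 0.231 tip track [[0.42, 0.13, 0.25], [0.5, 0.12, 0.32]]
[[0.06, -0.06, 0.16], [0.1, -0.12, -0.06]],
[[0.09, -0.16, 0.33], [0.18, -0.23, -0.13]],
[[0.09, -0.27, 0.48], [0.26, -0.33, -0.19]],
[[0.08, -0.36, 0.58], [0.31, -0.4, -0.24]],
```

```bash
python3 p3.py c; python3 -c "
from rows import *
f=FK(PRE2);print(f[0],f[1].as_euler('xyz',degrees=True))"
```

```text
[-11.3 -10.2 -34.6 -68.9 -54.8   0.9]
rows 6 min clear hood 0.085 low 0.115 tip track [[0.42, 0.13, 0.25], [0.46, 0.15, 0.18]]
[[0.15, 0.03, -0.12], [0.05, -0.05, 0.03]],
[[0.3, 0.02, -0.19], [0.11, -0.12, 0.03]],
[[0.41, -0.04, -0.23], [0.17, -0.2, -0.0]],
[[0.5, -0.17, -0.24], [0.23, -0.28, -0.06]],
[[0.57, -0.35, -0.25], [0.28, -0.36, -0.16]],
[0.50306127 0.12162675 0.16614223] [16.99999999 14.99999999 35.19999997]
```

Emit:
send_rows --plan '[[[0.15,0.03,-0.12],[0.05,-0.05,0.03]],[[0.3,0.02,-0.19],[0.11,-0.12,0.03]],[[0.41,-0.04,-0.23],[0.17,-0.2,0]],[[0.5,-0.17,-0.24],[0.23,-0.28,-0.06]],[[0.57,-0.35,-0.25],[0.28,-0.36,-0.16]]]'

```text
time_s: 5.4
tcp_pos: [0.4881, 0.1348, 0.1724]
eef_rot: [17.1, 16.1, 39.0]
contact_force: [-0.6, 0.8, 0.0]
gripper_width: 0.0003
```

```bash
python3 p3.py c; python3 - <<'E'
from plant import r
import cv2
from h import *
for n in("scene","wrist"):
    c=r.capture(n);cv2.imwrite(f"pics/{n}1.png",c["color"][:,:,::-1]);np.savez(n+"1.npz",**{k:c[k] for k in("color","range_z","mtx","pose")})
    for t in("blue_switch","orange_switch","flask"):
        print(n,t,[(np.round(d["uv"]),round(d["score"],2)) for d in r.find_in(c,t)])
m=hue(c,22,35,120);print(m.sum());p=pts(c,m);print(p.mean(0),p.min(0),p.max(0)) if m.sum() else 0
E
```

```text
[ -29.9   18.2  -44.7 -101.5  -66.1   45.2]
rows 1 min clear hood 0.085 low 0.115 tip track [[0.49, 0.13, 0.17]]
[[0.03, -0.14, 0.01], [0.02, -0.05, -0.07]],
scene blue_switch []
scene orange_switch []
scene flask [(array([449., 244.]), 0.89), (array([374., 246.]), 0.64)]
wrist blue_switch [(array([142.,  95.]), 0.47)]
wrist orange_switch []
wrist flask [(array([204., 144.]), 0.89), (array([334., 125.]), 0.71)]
54
[0.4210092  0.09404908 0.1698021 ] [0.40420709 0.05590492 0.15443492] [0.44529645 0.11730154 0.18012741]
```

View pics/wrist1.png

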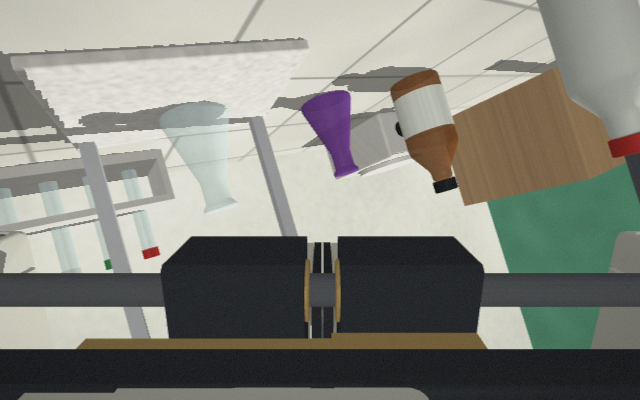

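The wrist view is inverted. It shows the glass flask at (200,155) under the blue hood with the base board above it, the purple look-alike at (330,130), and the closed finger blocks at (240,290) and (410,290). Next I check the real fingertip geometry from the depth image.

```bash
python3 - <<'E'
from h import *
from plant import r
from scipy.spatial.transform import Rotation as R
c=np.load("wrist1.npz");s=r.get_state();A=R.from_euler("xyz",s["eef_rot"],degrees=True)
print(np.round(c["mtx"],0).tolist());P=c["pose"];print("cam in tool",A.inv().apply(P[:3,3]-s["tcp_pos"]).round(3),A.inv().apply(P[:3,2]).round(2))
z=c["range_z"]
for u,v in((240,238),(240,250),(240,262),(240,275),(240,300),(170,300),(300,245),(320,300),(345,245),(400,250),(400,300),(475,300),(100,290),(550,290),(300,343),(300,370)):
    p=np.linalg.inv(c["mtx"])@[u,v,1]*z[v,u];w=P[:3,:3]@p+P[:3,3];print((u,v),z[v,u].round(3),A.inv().apply(w-s["tcp_pos"]).round(4))
E
```

```text
[[356.0, 0.0, 322.0], [0.0, 356.0, 206.0], [0.0, 0.0, 1.0]]
cam in tool [-0.14   0.    -0.074] [ 0.97 -0.    0.26]
(240, 238) 0.091 [-0.0542 -0.0207 -0.0424]
(240, 250) 0.084 [-0.0617 -0.0191 -0.0421]
(240, 262) 0.076 [-0.0694 -0.0173 -0.0424]
(240, 275) 0.075 [-0.0709 -0.0171 -0.0402]
(240, 300) 0.076 [-0.0719 -0.0173 -0.0348]
(170, 300) 0.077 [-0.071  -0.0326 -0.0345]
(300, 245) 0.086 [-0.0588 -0.0051 -0.0421]
(320, 300) 0.083 [-0.0651 -0.0003 -0.0308]
(345, 245) 0.086 [-0.0592  0.0058 -0.0422]
(400, 250) 0.082 [-0.0629  0.0183 -0.0423]
(400, 300) 0.077 [-0.0709  0.017  -0.034 ]
(475, 300) 0.077 [-0.0707  0.0333 -0.0337]
(100, 290) 0.084 [-0.0636 -0.0524 -0.033 ]
(550, 290) 0.083 [-0.0647  0.0533 -0.0327]
(300, 343) 0.074 [-0.0754 -0.0045 -0.0267]
(300, 370) 0.064 [-0.0859 -0.0038 -0.0288]
```

```bash
cat > pp.py <<'E'
import sys
from plan import *
from go import go
a=[float(v)/1000 for v in sys.argv[1:4]]
Rt=ori(15,25,17);pos,_=tip_target(Rt,a);go(pos,[17,15,YAW+25])
from plant import r
s=r.get_state();A=E("xyz",s["eef_rot"]);p0,_=tip_target(A,[0,0,0]);print("lamp-frame tip offset mm",(FR.inv().apply(s["tcp_pos"]-p0)*1e3).round(1),"F lamp",FR.inv().apply(s["contact_force"]).round(1),"t",s["time_s"])
q,e=IK(pos,Rt,s["joints"]);print(q.round(1),e,clear(q))
E
python3 pp.py -40 0 -40
```

```text
rows needed 1.56 shift [ 0.392 -0.33   0.085] turn [ 0.028 -0.049 -0.077] 
per row to 5: [([0.078, -0.066, 0.017], [0.006, -0.01, -0.015]), ([0.157, -0.132, 0.034], [0.011, -0.02, -0.031]), ([0.235, -0.198, 0.051], [0.017, -0.03, -0.046]), ([0.314, -0.264, 0.068], [0.023, -0.039, -0.062]), ([0.392, -0.33, 0.085], [0.028, -0.049, -0.077])]
lamp-frame tip offset mm [-105.8    0.5  -27.8] F lamp [ 0.1  0.6 -0.2] t 5.8
[ -26.7   24.5  -40.7 -109.7  -64.8   48.9] 3.191891195797325e-14 (np.float64(0.06751561065093845), np.float64(0.10502915787461851))
```

Emit:
send_rows --plan '[[[0.08,-0.07,0.02],[0,-0.01,-0.02]],[[0.16,-0.13,0.03],[0.01,-0.02,-0.03]],[[0.24,-0.2,0.05],[0.02,-0.03,-0.05]],[[0.32,-0.27,0.07],[0.02,-0.04,-0.06]],[[0.39,-0.33,0.09],[0.03,-0.05,-0.08]]]'

```text
time_s: 6.3
tcp_pos: [0.5633, 0.1323, 0.1585]
eef_rot: [16.8, 14.9, 35.1]
contact_force: [0.5, -0.8, 0.1]
gripper_width: 0.0004
```

```bash
python3 pp.py -5 0 -5; python3 - <<'E'
from plant import r
import cv2
c=r.capture("top");cv2.imwrite("pics/t2.png",cv2.resize(c["color"][100:300,180:400,::-1],None,fx=3,fy=3))
E
```

```text
rows needed 0.94 shift [ 0.142 -0.014  0.279] turn [0.003 0.003 0.002] 
per row to 5: [([0.028, -0.003, 0.056], [0.001, 0.001, 0.0]), ([0.057, -0.006, 0.111], [0.001, 0.001, 0.001]), ([0.085, -0.008, 0.167], [0.002, 0.002, 0.001]), ([0.114, -0.011, 0.223], [0.003, 0.003, 0.001]), ([0.142, -0.014, 0.279], [0.003, 0.003, 0.002])]
lamp-frame tip offset mm [-38.8  -0.1 -37.6] F lamp [ 0.4 -0.9  0.1] t 6.3
[ -22.2   18.9  -35.9 -108.7  -59.2   38.6] 1.9925033845069606e-13 (np.float64(0.03251561065095693), np.float64(0.1400291578746208))
```

View pics/t2.png

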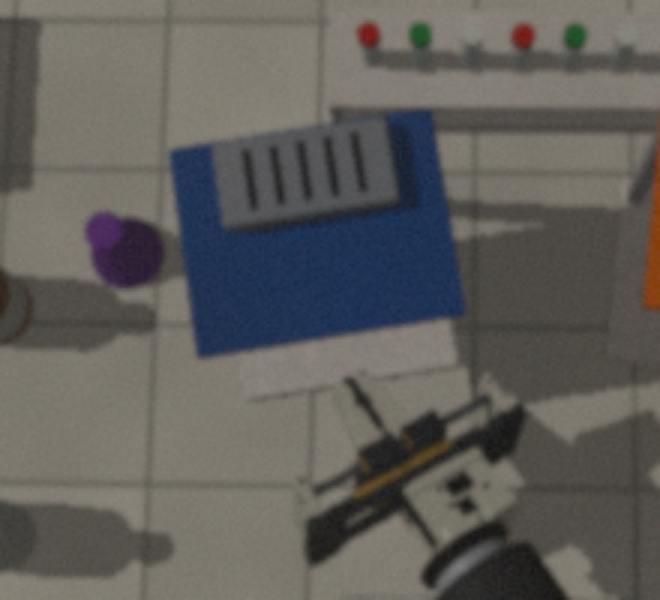

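The crop shows the closed fingertips at (350,385), in front of the middle of the blue lip. The orange hood is clear, off to the right at (655,220). The candidates in the first top view were the blue hood (286,177) and the orange hood (443,172), and blue is confirmed. Now I approach the plate.

Emit:
send_rows --plan '[[[0.03,0,0.06],[0,0,0]],[[0.06,-0.01,0.11],[0,0,0]],[[0.09,-0.01,0.17],[0,0,0]],[[0.11,-0.01,0.22],[0,0,0]],[[0.14,-0.01,0.28],[0,0,0]]]'

```text
time_s: 6.85
tcp_pos: [0.5974, 0.1389, 0.1926]
eef_rot: [16.7, 14.8, 35.0]
contact_force: [0.2, -0.6, 0.3]
gripper_width: 0.0004
```

```bash
python3 pp.py 0 0 0;python3 pp.py 4 0 4
```

```text
rows needed 0.11 shift [ 0.017 -0.004  0.032] turn [0.005 0.005 0.002] 
per row to 5: [([0.003, -0.001, 0.006], [0.001, 0.001, 0.0]), ([0.007, -0.002, 0.013], [0.002, 0.002, 0.001]), ([0.01, -0.002, 0.019], [0.003, 0.003, 0.001]), ([0.014, -0.003, 0.025], [0.004, 0.004, 0.002]), ([0.017, -0.004, 0.032], [0.005, 0.005, 0.002])]
lamp-frame tip offset mm [-4.1  0.2 -3.5] F lamp [ 0.1 -0.6  0.3] t 6.85
[ -21.6   18.2  -35.2 -108.5  -58.5   37.2] 7.855128769662656e-10 (np.float64(0.027515610735592135), np.float64(0.14502915783872397))
rows needed 0.22 shift [ 0.034 -0.006  0.066] turn [0.005 0.005 0.002] 
per row to 5: [([0.007, -0.001, 0.013], [0.001, 0.001, 0.0]), ([0.014, -0.002, 0.026], [0.002, 0.002, 0.001]), ([0.02, -0.003, 0.039], [0.003, 0.003, 0.001]), ([0.027, -0.004, 0.052], [0.004, 0.004, 0.002]), ([0.034, -0.006, 0.066], [0.005, 0.005, 0.002])]
lamp-frame tip offset mm [-4.1  0.2 -3.5] F lamp [ 0.1 -0.6  0.3] t 6.85
[ -21.1   17.7  -34.6 -108.3  -57.8   36.1] 7.840950111415168e-15 (np.float64(0.023515610650944176), np.float64(0.1490291578746129))
```

Now small press steps, watching force. First to about (+4,+4) mm.

Emit:
send_rows --plan '[[[0.01,0,0.01],[0,0,0]],[[0.01,0,0.03],[0,0,0]],[[0.02,0,0.04],[0,0,0]],[[0.03,0,0.05],[0,0,0]],[[0.035,0,0.065],[0,0,0]]]'

```text
time_s: 7.35
tcp_pos: [0.6043, 0.1411, 0.1994]
eef_rot: [16.8, 14.9, 35.1]
contact_force: [-2.4, 0.8, -2.4]
gripper_width: 0.0003
```

```bash
python3 pp.py 7 0 7
```

```text
rows needed 0.11 shift [ 0.013 -0.009  0.034] turn [0.003 0.003 0.002] 
per row to 5: [([0.003, -0.002, 0.007], [0.001, 0.001, 0.0]), ([0.005, -0.004, 0.013], [0.001, 0.001, 0.001]), ([0.008, -0.005, 0.02], [0.002, 0.002, 0.001]), ([0.01, -0.007, 0.027], [0.003, 0.002, 0.001]), ([0.013, -0.009, 0.034], [0.003, 0.003, 0.002])]
lamp-frame tip offset mm [3.1 1.2 3.3] F lamp [-2.3  1.3 -2.4] t 7.35
[ -20.8   17.4  -34.2 -108.1  -57.4   35.3] 4.718713406126617e-10 (np.float64(0.020515610709931322), np.float64(0.1520291578440387))
```

The force is about 3.3 N along the plate's axis, so the plate is moving. I keep going until the end stop.

Emit:
send_rows --plan '[[[0.005,-0.002,0.007],[0,0,0]],[[0.01,-0.004,0.014],[0,0,0]],[[0.012,-0.006,0.021],[0,0,0]],[[0.014,-0.008,0.027],[0,0,0]],[[0.014,-0.008,0.027],[0,0,0]]]'

```text
time_s: 7.85
tcp_pos: [0.6075, 0.1412, 0.2017]
eef_rot: [16.9, 15.0, 35.1]
contact_force: [-4.0, 2.2, -3.5]
gripper_width: 0.0006
```

```bash
python3 pp.py 9 0 9
```

```text
rows needed 0.09 shift [ 0.008 -0.004  0.028] turn [0.003 0.001 0.001] 
per row to 5: [([0.002, -0.001, 0.006], [0.001, 0.0, 0.0]), ([0.003, -0.002, 0.011], [0.001, 0.0, 0.0]), ([0.005, -0.002, 0.017], [0.002, 0.001, 0.001]), ([0.006, -0.003, 0.022], [0.002, 0.001, 0.001]), ([0.008, -0.004, 0.028], [0.003, 0.001, 0.001])]
lamp-frame tip offset mm [6.3 0.7 5.6] F lamp [-3.5  2.8 -3.5] t 7.85
[ -20.5   17.1  -33.9 -108.   -57.1   34.7] 9.617534546535467e-11 (np.float64(0.01851561066276811), np.float64(0.15402915786843357))
```

Emit:
send_rows --plan '[[[0.004,-0.002,0.007],[0,0,0]],[[0.008,-0.003,0.014],[0,0,0]],[[0.011,-0.004,0.02],[0,0,0]],[[0.013,-0.005,0.027],[0,0,0]],[[0.013,-0.005,0.027],[0,0,0]]]'

```text
time_s: 8.35
tcp_pos: [0.6079, 0.1414, 0.202]
eef_rot: [17.0, 15.3, 35.3]
contact_force: [-15.1, -4.6, -6.0]
gripper_width: 0.0004
```

```bash
python3 pp.py 11 0 11
```

```text
rows needed 0.14 shift [ 0.013 -0.005  0.043] turn [ 0.001 -0.007  0.001] 
per row to 5: [([0.003, -0.001, 0.009], [0.0, -0.001, 0.0]), ([0.005, -0.002, 0.017], [0.0, -0.003, 0.0]), ([0.008, -0.003, 0.026], [0.0, -0.004, 0.0]), ([0.011, -0.004, 0.034], [0.001, -0.005, 0.0]), ([0.013, -0.005, 0.043], [0.001, -0.007, 0.001])]
lamp-frame tip offset mm [6.7 1.  5.7] F lamp [-15.7  -1.8  -6. ] t 8.35
[ -20.3   16.9  -33.6 -107.9  -56.8   34.2] 7.038704341599812e-11 (np.float64(0.016515610658112193), np.float64(0.15602915787141253))
```

Emit:
send_rows --plan '[[[0.002,0,0.007],[0,0,0]],[[0.004,0,0.014],[0,0,0]],[[0.004,0,0.02],[0,0,0]],[[0.004,0,0.022],[0,0,0]],[[0.004,0,0.022],[0,0,0]]]'

```text
time_s: 8.85
tcp_pos: [0.6077, 0.1413, 0.2022]
eef_rot: [17.1, 15.6, 35.3]
contact_force: [-7.8, -1.1, -7.9]
gripper_width: 0.0005
```

```bash
python3 pp.py -45 0 -45; python3 - <<'E'
from plant import r
import cv2,numpy as np
c=r.capture("scene");cv2.imwrite("pics/s3.png",cv2.resize(c["color"][100:320,200:500,::-1],None,fx=2.5,fy=2.5))
E
```

```text
rows needed 1.45 shift [-0.21   0.013 -0.435] turn [-0.001 -0.013  0.002] 
per row to 5: [([-0.042, 0.003, -0.087], [-0.0, -0.003, 0.0]), ([-0.084, 0.005, -0.174], [-0.001, -0.005, 0.001]), ([-0.126, 0.008, -0.261], [-0.001, -0.008, 0.001]), ([-0.168, 0.011, -0.348], [-0.001, -0.011, 0.001]), ([-0.21, 0.013, -0.435], [-0.001, -0.013, 0.002])]
lamp-frame tip offset mm [6.5 0.9 5.8] F lamp [-7.9  0.3 -7.9] t 8.85
[ -27.3   25.5  -41.4 -109.8  -65.6   50.5] 4.0879660767600975e-12 (np.float64(0.07251561065009665), np.float64(0.10002915787522842))
```

View pics/s3.png

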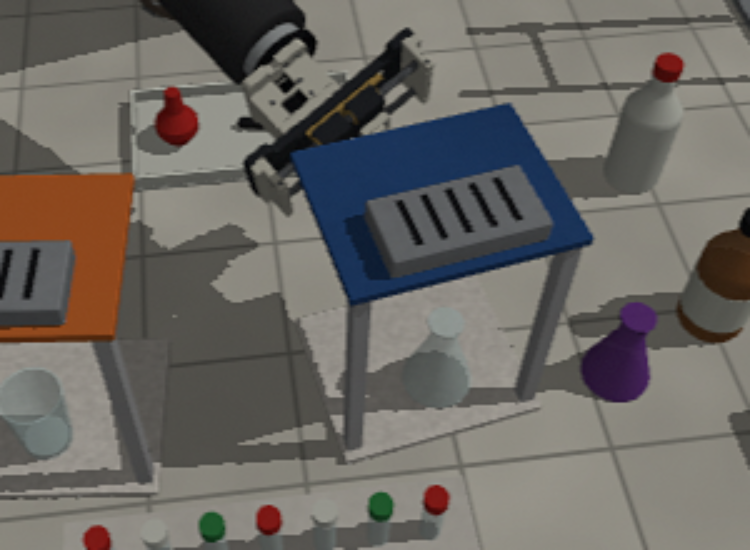

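The scene crop shows the gripper at the blue hood's front lip at about (330,130). The flask stands upright at (437,360) on the base board, and orange is untouched. The tip has stalled at 8.7 mm of travel with 11 N along the plate normal, against about 3 N while sliding, so it is at the end stop. Retreating along the normal.

Emit:
send_rows --plan '[[[-0.04,0,-0.09],[0,0,0]],[[-0.08,0,-0.17],[0,0,0]],[[-0.13,0,-0.26],[0,0,0]],[[-0.17,0,-0.35],[0,0,0]],[[-0.21,0.01,-0.43],[0,0,0]]]'

```text
time_s: 9.4
tcp_pos: [0.5592, 0.1298, 0.1522]
eef_rot: [17.0, 15.5, 35.1]
contact_force: [-0.2, 0.8, -0.2]
gripper_width: 0.0004
```

```bash
python3 pp.py -110 0 -30; python3 - <<'E'
from plan import *
from plant import r
s=r.get_state()
for p in(10,0,-10,-20):
  for dy in (20,35):
    for off in([-.1,-.0,-.05],[-.1,.0,-.02]):
      Rt=ori(p,dy,0);po,_=tip_target(Rt,off);q,e=IK(po,Rt,s["joints"])
      cam=po+Rt.apply([-.14,0,-.074]);f=Rt.apply([.966,0,.26]);dn=Rt.apply([.26,0,-.966]) # camera-up in tool -z => image rows decrease toward -z
      v=PRESS-cam;print(p,dy,off,"e%.3f"%e,q.round(0),"row",206-356*(v@dn)/(v@f),np.round(clear(q),3))
E
```

```text
rows needed 1.36 shift [-0.408  0.186 -0.074] turn [ 0.    -0.01   0.004] 
per row to 5: [([-0.082, 0.037, -0.015], [0.0, -0.002, 0.001]), ([-0.163, 0.074, -0.03], [0.0, -0.004, 0.002]), ([-0.245, 0.111, -0.044], [0.0, -0.006, 0.003]), ([-0.327, 0.149, -0.059], [0.0, -0.008, 0.003]), ([-0.408, 0.186, -0.074], [0.0, -0.01, 0.004])]
lamp-frame tip offset mm [-43.3  -1.9 -44.1] F lamp [-0.1  0.8 -0.2] t 9.4
[ -33.3   21.4  -46.8 -104.5  -68.2   51.1] 2.2072621508328897e-14 (np.float64(0.08546873725903509), np.float64(0.11502915787460916))
10 20 [-0.1, -0.0, -0.05] e0.000 [ -36.   42.  -55. -115.  -83.   96.] row 311.28861199560106 [0.1   0.114]
10 20 [-0.1, 0.0, -0.02] e0.000 [ -35.   31.  -54. -114.  -78.   85.] row 273.006019114639 [0.08  0.144]
10 35 [-0.1, -0.0, -0.05] e0.000 [-33.  33. -41. -99. -77.  74.] row 317.5776819571021 [0.086 0.114]
10 35 [-0.1, 0.0, -0.02] e0.000 [-32.  26. -41. -98. -76.  67.] row 277.5819918554257 [0.08  0.144]
0 20 [-0.1, -0.0, -0.05] e0.000 [ -35.   61.  -53. -112. -100.  112.] row 286.60562402820665 [0.1   0.067]
0 20 [-0.1, 0.0, -0.02] e0.000 [ -36.
[... 450 characters left out ...]
112.  116.] row 229.3256898393548 [0.08  0.023]
-10 35 [-0.1, -0.0, -0.05] e0.000 [ -33.   59.  -38. -101. -101.   97.] row 271.63749791240394 [0.094 0.052]
-10 35 [-0.1, 0.0, -0.02] e0.000 [ -33.   53.  -40. -101. -101.   93.] row 237.36180256191196 [0.08  0.086]
-20 20 [-0.1, -0.0, -0.05] e0.000 [ -26.   78.  -42. -110. -124.  121.] row 239.26665993593872 [ 0.1  -0.08]
-20 20 [-0.1, 0.0, -0.02] e0.000 [ -26.   74.  -45. -110. -123.  119.] row 208.2840542946047 [ 0.08  -0.046]
-20 35 [-0.1, -0.0, -0.05] e0.000 [ -29.   68.  -34. -101. -113.  103.] row 249.5744287222347 [ 0.096 -0.028]
-20 35 [-0.1, 0.0, -0.02] e0.000 [ -30.   63.  -36. -101. -112.  100.] row 218.08731303227975 [0.08  0.011]
```

```bash
python3 - <<'E'
from plan import *
from plant import r
from go import go
s=r.get_state();best=[]
c=np.load("wrist1.npz");
# camera in tool frame from the earlier shot
T0=E("xyz",[17.1,16.1,39.0]);p0=np.array([.4881,.1348,.1724]);Rc=T0.inv()*R.from_matrix(c["pose"][:3,:3]);tc=T0.inv().apply(c["pose"][:3,3]-p0)
for p in(12,5,0):
  for dy in(25,40,50):
    for y in(0,.04,.08,-.06):
      for z in(-.02,0):
       for roll in(17,0):
        Rt=ori(p,dy,roll);po,_=tip_target(Rt,[-.09,y,z]);C=Rt*Rc;v=C.inv().apply(PRESS-po-Rt.apply(tc));k=c["mtx"]@v;k/=k[2]
        if k[1]<225 or (k[1]<262 and (30<k[0]<135 or 510<k[0]<610)):
            q,e=IK(po,Rt,s["joints"]);cl=clear(q)
            if e<1e-3 and cl[1]>.09 and cl[0]>.03:print(p,dy,y,z,roll,k[:2].round(),"m%.0f"%min(np.minimum(q-LO,HI-q)),(q-s["joints"]).round(),np.round(cl,3),po.round(3))
E
```

```text
5 25 0.08 0 0 [106. 254.] m2 [  2.  12. -15. -10. -22.  43.] [0.07  0.157] [0.489 0.218 0.192]
5 25 -0.06 0 17 [315. 224.] m14 [-12.   3.  -3.   6. -16.   6.] [0.07  0.138] [0.513 0.082 0.199]
0 25 0.08 0 0 [106. 247.] m2 [  2.  23. -15. -10. -32.  53.] [0.07 0.15] [0.49  0.218 0.19 ]
0 25 -0.06 0 17 [311. 213.] m14 [-13.  11.  -3.   5. -23.  14.] [0.07  0.132] [0.513 0.082 0.197]
0 25 -0.06 0 0 [312. 219.] m14 [-13.  13.  -3.   5. -23.  32.] [0.07  0.152] [0.514 0.08  0.19 ]
0 40 -0.06 0 17 [277. 223.] m26 [-10.   9.   9.  17. -24.  -0.] [0.069 0.132] [0.512 0.074 0.197]
0 40 -0.06 0 0 [276. 219.] m26 [-10.  10.   9.  17. -24.  18.] [0.07  0.152] [0.514 0.073 0.19 ]
0 50 0.04 0 0 [113. 261.] m26 [  1.  10.   9.  16. -24.  18.] [0.055 0.152] [0.497 0.166 0.19 ]
0 50 -0.06 0 0 [252. 220.] m34 [ -7.  11.  16.  23. -28.  11.] [0.059 0.151] [0.514 0.068 0.19 ]
```

```bash
python3 go.py .513 .082 .197 17 -1 35.2
```

```text
rows needed 1.92 shift [-0.499 -0.029  0.189] turn [ 0.001 -0.35   0.108] 
per row to 5: [([-0.1, -0.006, 0.038], [0.0, -0.07, 0.022]), ([-0.2, -0.012, 0.075], [0.0, -0.14, 0.043]), ([-0.3, -0.018, 0.113], [0.0, -0.21, 0.065]), ([-0.399, -0.023, 0.151], [0.0, -0.28, 0.086]), ([-0.499, -0.029, 0.189], [0.001, -0.35, 0.108])]
```

Emit:
send_rows --plan '[[[-0.15,0,0],[0,-0.02,0]],[[-0.3,-0.01,0.04],[0,-0.1,0.03]],[[-0.4,-0.02,0.09],[0,-0.2,0.06]],[[-0.45,-0.02,0.14],[0,-0.28,0.09]],[[-0.5,-0.03,0.19],[0,-0.35,0.11]]]'

```text
time_s: 9.9
tcp_pos: [0.5145, 0.0796, 0.1975]
eef_rot: [16.9, -1.2, 35.1]
contact_force: [0.9, -0.3, 0.0]
gripper_width: 0.0006
```

```bash
python3 - <<'E'
from plant import r
import cv2
from h import *
from ik import FR,PRESS
c=r.capture("wrist");cv2.imwrite("pics/w4.png",c["color"][:,:,::-1]);print(r.get_state()["tcp_pos"])
np.savez("w4.npz",**{k:c[k] for k in("color","range_z","mtx","pose")})
for t in("blue_switch",):
    for d in r.trace(c,t):
        p=FR.inv().apply(pts(c,d["mask"])-PRESS)*1e3
        print(t,np.round(d["uv"]),d["score"],d["mask"].sum(),"lamp mm",np.median(p,0).round(1),"depth in",np.percentile((p[:,0]+p[:,2])/2**.5,[10,50,90]).round(1))
m=hue(c,20,36,120);print(m.sum())
if m.sum():
    p=FR.inv().apply(pts(c,m)-PRESS)*1e3;k=np.linalg.norm(p,axis=1)<60;p=p[k];print(k.sum(),np.median(p,0).round(1),"in",np.percentile((p[:,0]+p[:,2])/2**.5,[10,50,90]).round(1))
E
```

```text
[0.51438352 0.07907332 0.19712518]
blue_switch [315. 213.] 0.79 2115 lamp mm [ 3.8 -0.   6.4] depth in [6.4 7.2 9.1]
6610
2094 [3.6 0.3 6.6] in [6.4 7.2 9. ]
```

View pics/w4.png

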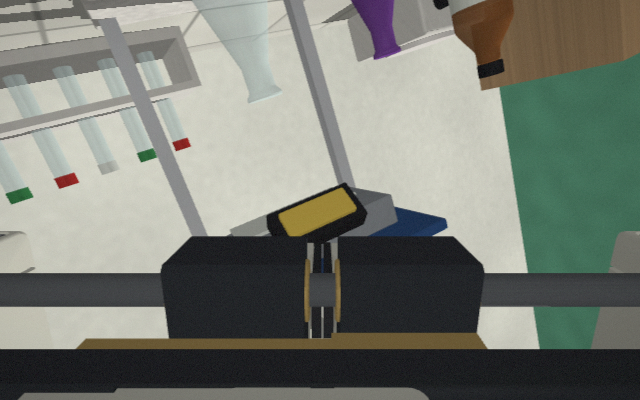

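The yellow plate shows at (317,213) inside its black surround, blue hood behind it at (420,222), flask upright at (245,50). I measure how far it still protrudes from the surround, which doesn't depend on the calibration.

```bash
python3 - <<'E'
from h import *
from ik import FR,PRESS
c=np.load("w4.npz");h=cv2.cvtColor(c["color"],cv2.COLOR_RGB2HSV)
def L(m):p=FR.inv().apply(pts(c,m)-PRESS)*1e3;return p,(p[:,0]+p[:,2])/2**.5
box=np.zeros((400,640),bool);box[175:236,262:372]=1
pl=box&hue(c,20,36,120);pl2=cv2.erode(pl.astype(np.uint8),np.ones((7,7)))>0
p,d=L(pl2)
A=np.c_[p,np.ones(len(p))];x=p-p.mean(0);n=np.linalg.svd(x,full_matrices=False)[2][2];n*=np.sign(n[0]);print("plate normal",n.round(2),"centre",p.mean(0).round(1))
s,ds=L(box&(h[...,2]<45));k=(np.abs(s[:,1])<42)&(np.abs(ds)<30);dd=(s[k]-p.mean(0))@n
print(k.sum(),"surround behind plate hist",np.histogram(dd,bins=np.arange(-4,20,1)))
E
```

```text
plate normal [ 0.71 -0.    0.71] centre [3.5 0.1 6.5]
1340 surround behind plate hist (array([  0,   0,   0,   0,   0,   0,   0,  45, 407, 437, 111,  32,  28,
        32,  26,  30,  20,  29,  20,  20,  19,  20,  21]), array([-4, -3, -2, -1,  0,  1,  2,  3,  4,  5,  6,  7,  8,  9, 10, 11, 12,
       13, 14, 15, 16, 17, 18, 19]))
```

The plate protrudes 5.0 mm from its surround (13 mm when out), so it is 8 mm in: fully on. I hand in.

```bash
python3 -c "
from plant import r
s=r.get_state();print(s['time_s'],s['contact_force'].round(1));print(r.close_job())"
```

```text
10.0 [ 0.2 -0.  -0.4]
the job is handed in; nothing more can be done
None
```

The blue-hooded lamp's switch is fully in, and I handed the job in at 10.0 s. I reached under the front lip with the gripper closed, pushed the plate in from below along its own axis, and backed off the same way.

- **Switch:** It slid at about 3–5 N and then stopped; I pressed against the stop with about 11–17 N. In the last wrist picture the plate stands about 5 mm out of its surround, down from 13 mm, which means about 8 mm of travel. The absolute depth reading gave about 7.2 mm, and the arm's own travel gave 8.7 mm. Both agree with 8 mm within the roughly 2 mm calibration error.
- **Flask and orange lamp:** The flask was upright under the blue hood in the last picture, though I did not measure its position again. The orange lamp was never approached, and I did not check its switch.
- **Arm at hand-in:** The force reading was about zero, and the gripper was clear of the lamp.

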